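# Open the counterweighted press and load the tin

## Task

Push the press's counterweighted arm up past its balance point so that it swings over and stays raised by itself, then push the lidded tin along its channel, under where the arm was, until it is fully home against the back stop. Only push with the fingers: do not lift or tip the tin, and leave the other things on the bench where they are.

Things in the scene. Friction and masses are not known exactly. Their poses are not given: they have to be found in the camera images.
- press: Small bench press, fixed: aluminium plate 12 mm thick with a channel along its x axis, open at the -x end (robot's side). Origin on the bench under the middle of the channel; x to the back stop, y to the hinge post's side, z up. Plate x -100 to 85, y -55 to 55 mm, extended to y 195 mm (x -2 to 72) under the hinge. A thin rest post (top 76 mm above the bench) is at x 35, y -51 mm.
- press_arm (a joint): Arm angle (rad): 0 lowered, grows as the handle goes up and over to the press's +y side, 1.83 at the raised stop (handle just past upright). Balance near 0.94: below it the arm falls back to 0, beyond it swings on to the stop by itself within a few seconds. Hinge nearly free, lightly damped; arm 0.7 kg (0.5 to 0.9); raising takes about 1 to 3 N at the handle, square to the arm.
- pivot (a point): Centre of the arm's hinge, 70 mm above the bench, at x 35, y 100 mm of the press; the axis runs along the press's x. The arm is a steel bar 12 mm thick; a dark cylinder (counterweight) stands over the pivot, and a round foot 44 mm across hangs from the bar over the channel and blocks the tin while the arm is down (its underside 34 mm above the bench). Hinge cheeks: top 86 mm above the bench.
- handle (a point): Centre of the arm's handle: a round cross bar 14 mm thick, 70 mm long, along the press's x axis, at the arm's free end. Arm lowered: 90 mm above the bench, 215 mm from the pivot towards the press's -y and 20 mm higher than the pivot, free space under it. It moves with the arm on a circle about the pivot.
- tin_mid (a point): Centre (half-way up) of the round lidded aluminium sample tin, 66 mm across the lid, 64 mm across the body, 40 mm high, 0.06 to 0.16 kg; the lid stays on. It stands upright on the channel floor between the rails, near the open end.
- nest (a point): Point on the channel floor, 12 mm above the bench, over which the tin's centre lies when it is fully home against the back stop. The stop's face is 32 mm further along the press's x, its top 42 mm above the bench. The channel is 72 mm wide between guide rails 10 mm thick whose tops are 32 mm above the bench.
- weight: Bystander, to be left alone: knobbed brass weight, 35 mm across, 48 mm high. Origin at the centre of its underside.
- red_stopper: Bystander, to be left alone: red rubber stopper, 38 mm across, 28 mm high. Origin at the centre of its underside.
- beaker: Bystander, to be left alone: glass beaker, 60 mm across, 72 mm high. Origin at the centre of its underside.
- calc: Bystander, to be left alone: pocket calculator, 124 x 68 x 15 mm. Origin at the centre of its underside.
- black_tape: Bystander, to be left alone: roll of black tape, 53 mm across, 19 mm high. Origin at the centre of its underside.
- thermometer: Bystander, to be left alone: stem thermometer lying down, 209 x 22 x 18 mm. Origin at the centre of its underside.
There are look-alikes about, which are no part of the job. What is shaped like the part that bears tin_mid but green or turquoise is not meant.

How it is judged:
By the outcome, as a careful person would: the job done as asked, in the order asked, and still so for the second after the job is handed in, with the robot touching nothing.
It also fails if it takes over 45 s, if anything falls off the work surface, if the arm or the gripper's body presses on something with over 40 N, if the wrist force passes 120 N, or if a joint passes its speed limit or range.

## Robot

A 6-joint arm with a two-finger parallel gripper is mounted at the origin on a cart in front of the work surface, level with it; the furniture and walls round the work are solid. World frame = base frame: x ahead of the robot, y to its left, z up, the work surface at z = 0. Lengths are in m, angles in rad, forces in N, time in s.
With the tool pointing down it reaches from about 0.3 to 0.775 m from the base axis. Payload 14.6 kg.
Tool frame: the origin (TCP) lies at the very end of the fingers, on their centre line; the grasp point (between the pads) lies 19 mm behind it; x points along the fingers, y is the direction in which the jaws open and shut, and the axes are right-handed (so a half turn about x gives the same grasp; the last joint's range is limited). The gripper opens to 85 mm and grips with 20 to 120 N. Pads are 22 mm wide; open, the fingers measure 114 mm over their backs; the gripper's body (76 mm by 85 mm) begins 54 mm behind the grasp point. The pads swing forward as they close: fully open they stand 13 mm farther back than shut.
Start: joints at [-1.344, 0.3, 1.521, -0, 1.321, -0.067], TCP at [0.159, -0.526, 0.231] pointing down, gripper open.
Joint ranges: [-3.03, 3.03], [-0.79, 2.21], [0.23, 2.52], [-1.04, 4.18], [0, 3.07], [-2.55, 2.55]. Speed limits (rad/s): [2.22, 2.22, 2.57, 3.14, 3.14, 3.14].

## Interface

Orientations are given as a 3x3 rotation matrix whose columns are the frame's x, y, z axes.
In Python, from rig import env gives the robot as it stands. The module is installed in compiled form; this text tells all that it offers.
- The arm moves only by the tool drive_tool, never from a script. Its argument "rows" is a list of rows, each an object with "dp": the shift along the world's x, y, z in units of 30 mm (1.0 is 30 mm), a list of three; "spin": the turn about the world's z in units of 6 degrees (1.0 is 6 degrees). A call has 1 to 12 rows; each row shifts and turns the commanded pose from where the row before left it; what a row does not reach is not made up. A row lasts 1/12 s, in which the tool goes at most 41.7 mm and 7.16 degrees, less where a joint would pass 70% of its speed; a pose out of reach is approached as far as the arm can. A call is refused whole if a number of a shift passes 1 or a number of a turn 1, either way. A call with a gripper value outside its range is refused whole. "gripper" is the closure, from 0 (fully open) to 1 (shut), set as the call begins (left out, the last holds). The fingers move at their own pace and stop on an object; "squeeze" is the grip in N (left out, the last holds). Time passes only in rows, so rows that do not move let the fingers close. It gives the time, the measured TCP pose, the force and the opening at its end, in the units of the state.
- env.observe(): the state, without advancing time (a new reading comes with each control period).
- env.grab_frame(name): name is "scene" or "side" or "wrist"; returns a dict with "frame" (400x640x3 uint8, blue, green, red), "range_z" (400x640 float32, m along the optical axis (not along the pixel's ray), 0 where there is no reading), "fx", "fy", "cx", "cy" (pixels), "world_from_camera" (4x4, takes a point from camera to world coordinates). Camera axes: x right, y down, z forward; pixel columns grow to the right and rows downward; lengths in m; the calibration is good to about 2 mm. The wrist camera is an equidistant fisheye: a pixel r from the principal point sees the ray r / f radians off the axis. A picture is of the moment at which its call begins.
- env.close_job(): hands the job in, once; it reports no verdict.
The state is a dict: "time_s": time; "joint_pos": joint angles; "qd": joint speeds; "joint_efforts": joint torques, N m; "tcp_pos": TCP position; "ee_rot": TCP orientation; "ft_force": force on the tool from outside, world axes, zero at the start; "wrist_torque": the same for the moment, N m; "grip_width": finger opening in m.
Only numpy, scipy, OpenCV 4.12 (cv2) and the standard library are available. Lean on these libraries where they do the work, as an engineer would, in place of code of your own. Each camera call takes 0.05 s, during which the arm holds its last target.

## Working session

There is one attempt and no reset: what is moved stays moved. The work goes in short steps, Python scripts to look and compute and a tool call to move; the robot and the scene stay as the last step left them, time stands still between calls to the robot, and variables do not carry over. Pictures are saved under pics/ and viewed, and the job is handed in when it is done.

Besides the shell and the picture viewer there is one more tool, called after ">>>" as a command line: name --argument value ..., lists and objects as JSON in quotes. drive_tool: Moves the arm, as the interface text tells. Its arguments: {"type":"object","properties":{"rows":{"type":"array"},"gripper":{"type":"number"},"squeeze":{"type":"number"}},"required":["rows"]}

```bash
mkdir -p pics; cat > h.py <<'E'
from rig import env
import numpy as np, cv2
def grab(n,tag):
    f=env.grab_frame(n); cv2.imwrite(f'pics/{tag}.png',f['frame']); np.savez(f'{tag}.npz',**{k:np.asarray(v) for k,v in f.items()}); return f
def world(f,u,v,d=None):
    d=f['range_z'][int(v),int(u)] if d is None else d
    p=np.array([(u-f['cx'])/f['fx']*d,(v-f['cy'])/f['fy']*d,d,1]); return (f['world_from_camera']@p)[:3]
def ray(f,u,v,z):
    T=f['world_from_camera']; r=T[:3,:3]@np.array([(u-f['cx'])/f['fx'],(v-f['cy'])/f['fy'],1]); o=T[:3,3]
    return o+r*(z-o[2])/r[2]
E
python3 - <<'E'
from h import *
for n in('scene','side'):
    f=grab(n,n+'0'); print(n,f['fx'],f['cx'],f['cy'],f['world_from_camera'])
s=env.observe(); print(s['time_s'],s['tcp_pos'],s['ee_rot'],s['grip_width'])
E
```

```text
scene 424.70684757588174 314.394923058654 202.83747234424726 [[-0.78494109 -0.26737916  0.55890596  0.00216669]
 [-0.61915095  0.3717049  -0.69172796  0.75019462]
 [-0.02279444 -0.88901286 -0.4573145   0.5542788 ]
 [ 0.          0.          0.          1.        ]]
side 510.71694300993755 319.5213495215983 193.77165456901744 [[-0.91140729 -0.1931727   0.36334702  0.05807957]
 [-0.41135919  0.45122988 -0.79194394  1.18306824]
 [-0.01097108 -0.87124962 -0.49071757  0.8171143 ]
 [ 0.          0.          0.          1.        ]]
0.1 [ 0.1592217  -0.52623432  0.23078857] [[-2.22067344e-04  2.89586917e-01 -9.57151695e-01]
 [ 9.91159513e-04 -9.57151185e-01 -2.89586993e-01]
 [-9.99999484e-01 -1.01299782e-03 -7.44748069e-05]] 0.08537930121369641
```

View pics/scene0.png

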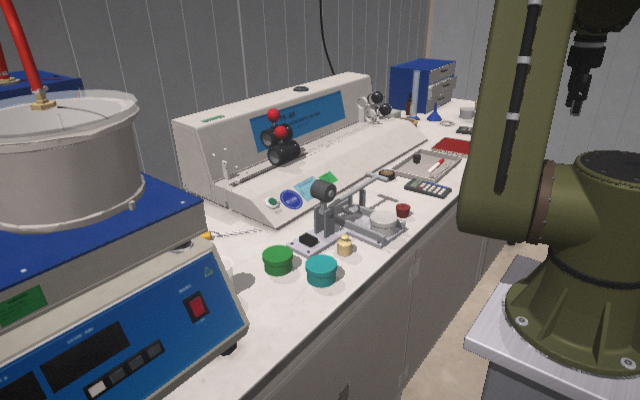

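View pics/side0.png

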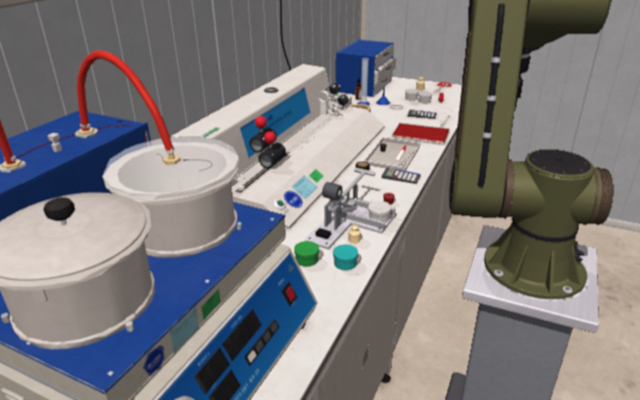

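```bash
python3 - <<'E'
import cv2
a=cv2.imread('pics/scene0.png')[140:290,220:480]; cv2.imwrite('pics/s0z.png',cv2.resize(a,(780,450),interpolation=cv2.INTER_CUBIC))
a=cv2.imread('pics/side0.png')[150:280,280:440]; cv2.imwrite('pics/d0z.png',cv2.resize(a,(720,585),interpolation=cv2.INTER_CUBIC))
E
```

```text
(no output)
```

View pics/s0z.png

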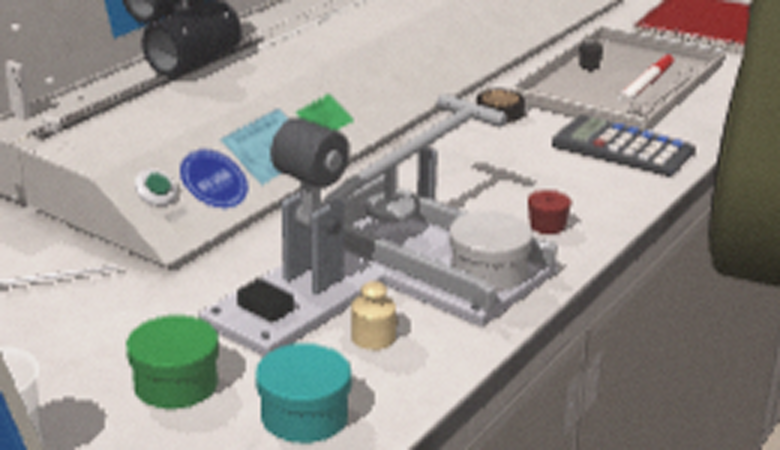

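View pics/d0z.png

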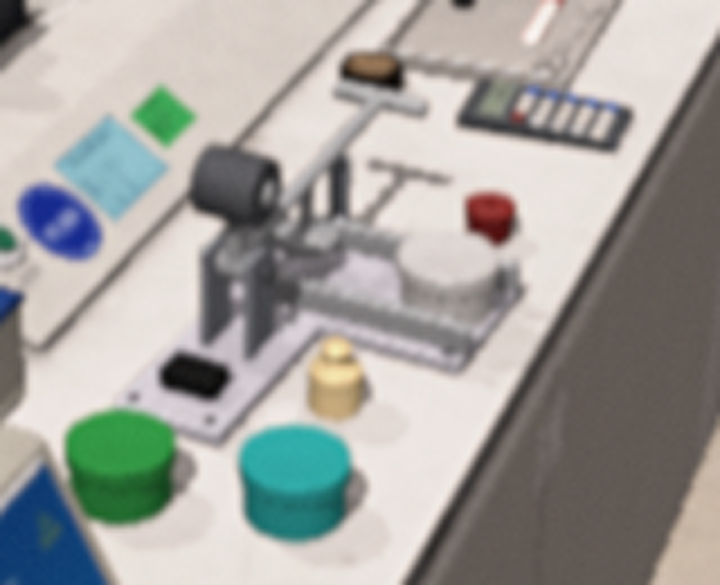

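```bash
python3 - <<'E'
import numpy as np, cv2
from h import world,ray
from types import SimpleNamespace
f=dict(np.load('scene0.npz'));
H,W=400,640
u,v=np.meshgrid(np.arange(W),np.arange(H)); d=f['range_z']
P=np.stack([(u-f['cx'])/f['fx']*d,(v-f['cy'])/f['fy']*d,d],-1)@f['world_from_camera'][:3,:3].T+f['world_from_camera'][:3,3]
np.save('P0.npy',P)
box=(u>290)&(u<415)&(v>165)&(v<260)&(d>0)
# lid
m=box&(abs(P[...,2]-.052)<.004)&(u>365)&(u<402)&(v>205)&(v<232)
q=P[m]; print('lid',len(q),q.mean(0),q.min(0),q.max(0))
c,r=cv2.minEnclosingCircle(q[:,:2].astype(np.float32)); print(c,r)
for n,(a,b) in dict(handleL=(367,174),handleR=(388,179),hmid=(377,177),armmid=(350,191),plateR=(404,236),plateF=(382,246),platetopcorner=(0,0)).items():
    if a: print(n,P[b,a].round(3), ray(f,a,b,.012).round(3),ray(f,a,b,.09).round(3))
# plate points z~.012
m=box&(abs(P[...,2]-.012)<.003); print(m.sum())
m2=(u>280)&(u<415)&(v>165)&(v<260)&(abs(P[...,2]-.012)<.004)
vis=cv2.imread('pics/scene0.png'); vis[m2]=(0,0,255)
m3=(u>280)&(u<415)&(v>165)&(v<260)&(abs(P[...,2]-.032)<.003); vis[m3]=(0,255,0)
m4=(u>280)&(u<415)&(v>165)&(v<260)&(abs(P[...,2]-.09)<.008); vis[m4]=(255,0,255)
cv2.imwrite('pics/v0.png',cv2.resize(vis[150:270,270:440],(765,540),interpolation=cv2.INTER_NEAREST))
E
```

```text
lid 333 [ 0.43406797 -0.04600744  0.05270591] [ 0.40266728 -0.08217166  0.0482221 ] [ 0.4683272  -0.01646319  0.05574219]
(0.43510934710502625, -0.04930596426129341) 0.034753937274217606
handleL [ 0.556 -0.165  0.093] [ 0.653 -0.326  0.012] [ 0.559 -0.172  0.09 ]
handleR [ 0.493 -0.169  0.093] [ 0.579 -0.331  0.012] [ 0.496 -0.175  0.09 ]
hmid [ 0.525 -0.166  0.092] [ 0.615 -0.324  0.012] [ 0.527 -0.17   0.09 ]
armmid [ 0.538 -0.057  0.089] [ 0.627 -0.191  0.012] [ 0.537 -0.056  0.09 ]
plateR [ 0.39  -0.076  0.   ] [ 0.382 -0.059  0.012] [0.327 0.057 0.09 ]
plateF [0.407 0.002 0.006] [0.402 0.01  0.012] [0.345 0.116 0.09 ]
1533
```

View pics/v0.png

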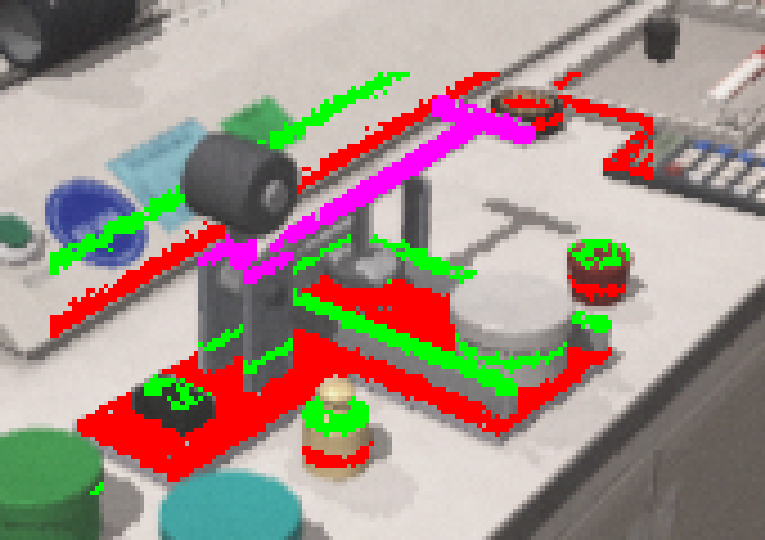

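```bash
python3 - <<'E'
import numpy as np, cv2
P=np.load('P0.npy'); v,u=np.mgrid[:400,:640]
def line(m,n):
    q=P[m]; c=np.median(q,0); vx,vy,x0,y0=cv2.fitLine(q[:,:2].astype(np.float32),cv2.DIST_HUBER,0,1e-4,1e-4).ravel()
    s=(q[:,:2]-[x0,y0])@[vx,vy]; print(n,m.sum(),'ang',np.degrees(np.arctan2(vy,vx)).round(2),'c',np.round([x0,y0],4),'span',s.min().round(3),s.max().round(3),'z',c[2].round(4)); 
def crop(x,y): return 270+x/4.5,150+y/4.5
m3=abs(P[...,2]-.032)<.0025
a,b=crop(290,285); c,d=crop(520,400)
line(m3&(u>a)&(u<c)&(v>b)&(v<d)&(v-b>(u-a)*.30)&(v-b<(u-a)*.55),'railL')
m4=abs(P[...,2]-.09)<.006
a,b=crop(250,125); c,d=crop(470,270); line(m4&(u>a)&(u<c)&(v>b)&(v<d),'arm')
a,b=crop(430,95); c,d=crop(535,145); mh=m4&(u>a)&(u<c)&(v>b)&(v<d); line(mh,'handle')
# plate
mp=(abs(P[...,2]-.012)<.003); a,b=crop(70,270); c,d=crop(615,485)
q=P[mp&(u>a)&(u<c)&(v>b)&(v<d)]
th=np.radians(0)
print('plate',q.min(0),q.max(0))
# machine front edge, bystanders
for n,(x,y) in dict(weight=(335,440),stopper=(600,265),tape=(528,98)).items():
    a,b=crop(x,y); p=P[int(b)-4:int(b)+5,int(a)-4:int(a)+5].reshape(-1,3); p=p[p[:,2]>.01]; print(n,np.median(p,0).round(3),p[:,2].max())
m=(abs(P[...,2]-.012)<.003); a,b=crop(50,80);c,d=crop(500,340); w=m&(u>a)&(u<c)&(v>b)&(v<d)&(P[...,0]>.6); line(w,'machine front')
print('stack x', [ (i,np.round(P[150,i],3)) for i in (300,330,360,390)])
E
```

```text
railL 153 ang -5.79 c [ 0.4834 -0.0112] span -0.079 0.064 z 0.0326
arm 198 ang 86.66 c [ 0.5311 -0.0941] span -0.058 0.147 z 0.0885
handle 112 ang -4.56 c [ 0.5283 -0.1644] span -0.035 0.034 z 0.0931
plate [ 0.39926239 -0.16090478  0.00902173] [0.6715378  0.14154831 0.01498999]
weight [0.459 0.082 0.026] 0.5542787999187422
stopper [ 0.439 -0.159  0.028] 0.03197017958801274
tape [ 0.604 -0.373  0.019] 0.022962407093748638
machine front 245 ang 89.19 c [ 0.6628 -0.106 ] span -0.284 0.174 z 0.0126
stack x [(300, array([ 0.867, -0.252,  0.071])), (330, array([ 0.788, -0.31 ,  0.07 ])), (360, array([ 0.727, -0.398,  0.056])), (390, array([ 0.681, -0.522,  0.028]))]
```

```bash
python3 - <<'E'
import numpy as np, cv2
P=np.load('P0.npy'); I=cv2.imread('pics/scene0.png')
v,u=np.mgrid[:400,:640]
a=(u>=308)&(u<=340)&(v>=174)&(v<=208)&(I.max(2)<110)&(P[...,0]<.62)
q=P[a]; print(len(q)); o=np.array([.501,-.052,0]); y=np.radians(-4.5)
R=np.array([[np.cos(y),np.sin(y),0],[-np.sin(y),np.cos(y),0],[0,0,1]])
p=(q-o)@R.T*1000
print(np.percentile(p,[0,2,10,50,90,98,100],axis=0).round(0))
for j in range(178,206,3): print(j,[ (i,*((P[j,i]-o)@R.T*1000).round(0).astype(int)) for i in range(308,344,5)])
E
```

```text
521
[[-560.   -6.   27.]
 [  11.    5.   37.]
 [  14.   84.   84.]
 [  28.  110.  132.]
 [  51.  122.  150.]
 [  71.  123.  152.]
 [  75.  761.  554.]]
178 [(308, np.int64(226), np.int64(-46), np.int64(56)), (313, np.int64(219), np.int64(-59), np.int64(54)), (318, np.int64(220), np.int64(-82), np.int64(46)), (323, np.int64(216), np.int64(-99), np.int64(41)), (328, np.int64(206), np.int64(-110), np.int64(41)), (333, np.int64(204), np.int64(-131), np.int64(34)), (338, np.int64(201), np.int64(-151), np.int64(28)), (343, np.int64(195), np.int64(-167), np.int64(24))]
181 [(308, np.int64(222), np.int64(-41), np.int64(50)), (313, np.int64(215), np.int64(-55), np.int64(47)), (318, np.int64(48), np.int64(104), np.int64(150)), (323, np.int64(37), np.int64(99), np.int64(152)), (328, np.int64(200), np.int64(-103), np.int64(35)), (333, np.int64(194), np.int64(-119), np.int64(31)), (338, np.int64(191), np.int64(-138), np.int64(25)), (343, np.int64(183), np.int64(-153), np.int64(23))]
184 [(308, np.int64(214), np.int64(-33), np.int64(45)), (313, np.int64(54), np.int64(115), np.int64(145)), (318, np
[... 2453 characters left out ...]
 (318, np.int64(160), np.int64(-15), np.int64(12)), (323, np.int64(31), np.int64(107), np.int64(103)), (328, np.int64(151), np.int64(-47), np.int64(3)), (333, np.int64(38), np.int64(63), np.int64(84)), (338, np.int64(31), np.int64(53), np.int64(82)), (343, np.int64(72), np.int64(-17), np.int64(41))]
205 [(308, np.int64(164), np.int64(21), np.int64(16)), (313, np.int64(161), np.int64(5), np.int64(11)), (318, np.int64(50), np.int64(104), np.int64(87)), (323, np.int64(33), np.int64(105), np.int64(94)), (328, np.int64(41), np.int64(78), np.int64(80)), (333, np.int64(32), np.int64(70), np.int64(80)), (338, np.int64(73), np.int64(3), np.int64(39)), (343, np.int64(71), np.int64(-17), np.int64(32))]
```

Candidates for the tin are the grey tin in the channel at scene (384,218), the green one at (278,261) and the turquoise one at (321,271). I choose the grey one, and the crop confirms it stands between the rails. Its lid measures z 0.053 with radius 34 mm, which matches.

The tool always points down, so it can't get under the handle. Instead I'll push the counterweight (press y≈104, z≈132, radius 20) towards +y, which turns the arm the same way.

>>> drive_tool --rows '[{"dp":[0.7,1,0.05],"spin":0.95},{"dp":[0.7,1,0.05],"spin":0.95},{"dp":[0.7,1,0.05],"spin":0.95},{"dp":[0.7,1,0.05],"spin":0.95},{"dp":[0.7,1,0.05],"spin":0.95},{"dp":[0.7,1,0.05],"spin":0.95},{"dp":[0.7,1,0.05],"spin":0.95},{"dp":[0.7,1,0.05],"spin":0.95},{"dp":[0.7,1,0.05],"spin":0.95},{"dp":[0.7,1,0.05],"spin":0.95},{"dp":[0.7,1,0.05],"spin":0.95},{"dp":[0.7,1,0.05],"spin":0.95}]' --gripper 1

```text
time_s: 1.1
tcp_pos: [0.4119, -0.1647, 0.2493]
ee_rot: [[-0.0, 0.997, -0.078], [0.0, -0.078, -0.997], [-1.0, -0.0, 0.0]]
ft_force: [-0.4, -0.4, 0.9]
grip_width: 0.0001
```

>>> drive_tool --rows '[{"dp":[0.67,0.94,0],"spin":0},{"dp":[0.67,0.94,0],"spin":0},{"dp":[0.67,0.94,0],"spin":0},{"dp":[0.67,0.94,0],"spin":0},{"dp":[0.67,0.94,0],"spin":0},{"dp":[0.67,0.94,0],"spin":0},{"dp":[0,0,0],"spin":0}]'

```text
time_s: 1.68
tcp_pos: [0.5336, 0.0068, 0.2485]
ee_rot: [[-0.001, 0.997, -0.08], [0.001, -0.08, -0.997], [-1.0, -0.001, -0.001]]
ft_force: [-1.4, -0.8, 0.2]
grip_width: 0.0004
```

```bash
python3 - <<'E'
from h import *
for n in('scene','side','wrist'): grab(n,n+'1')
a=cv2.imread('pics/scene1.png')[100:290,220:480]; b=cv2.imread('pics/wrist1.png')
cv2.imwrite('pics/c1.png',np.hstack([cv2.resize(a,(400,292)),cv2.resize(b,(400,250))[:250].copy() if 0 else cv2.copyMakeBorder(cv2.resize(b,(400,250)),0,42,0,0,0)]))
E
```

```text
(no output)
```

View pics/c1.png

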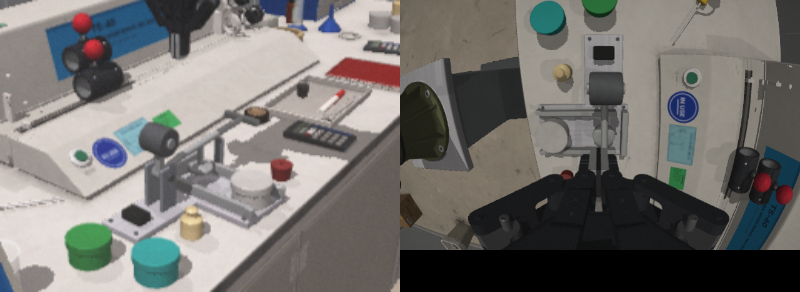

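```bash
python3 - <<'E'
import numpy as np
f=np.load('wrist1.npz'); print(f['world_from_camera'].round(3))
E
```

```text
[[ 0.997 -0.077 -0.025  0.538]
 [-0.081 -0.953 -0.292  0.079]
 [-0.002  0.294 -0.956  0.393]
 [ 0.     0.     0.     1.   ]]
```

View pics/wrist1.png

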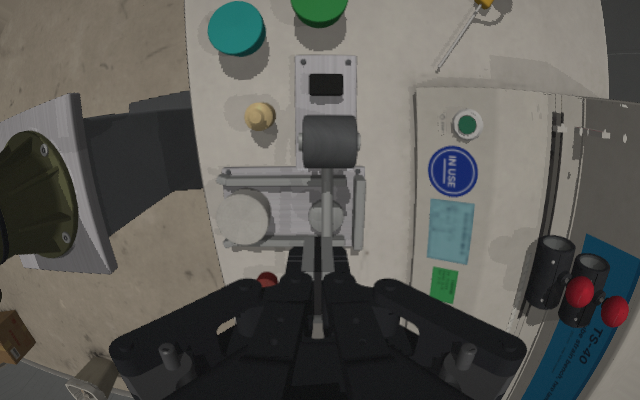

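>>> drive_tool --rows '[{"dp":[0,-0.2,-0.9],"spin":0},{"dp":[0,0,-0.9],"spin":0},{"dp":[0,0,-0.9],"spin":0},{"dp":[0,0,-0.9],"spin":0},{"dp":[0,0,-0.9],"spin":0},{"dp":[0,0,0],"spin":0}]'

```text
time_s: 2.33
tcp_pos: [0.5291, -0.0042, 0.1099]
ee_rot: [[-0.007, 0.996, -0.085], [0.0, -0.085, -0.996], [-1.0, -0.007, 0.0]]
ft_force: [-0.7, -0.1, -1.5]
grip_width: -0.0001
```

```bash
python3 - <<'E'
from h import *
f=grab('scene','scene2'); a=f['frame'][120:270,240:440]; cv2.imwrite('pics/c2.png',cv2.resize(a,(800,600),interpolation=cv2.INTER_CUBIC))
E
```

```text
(no output)
```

View pics/c2.png

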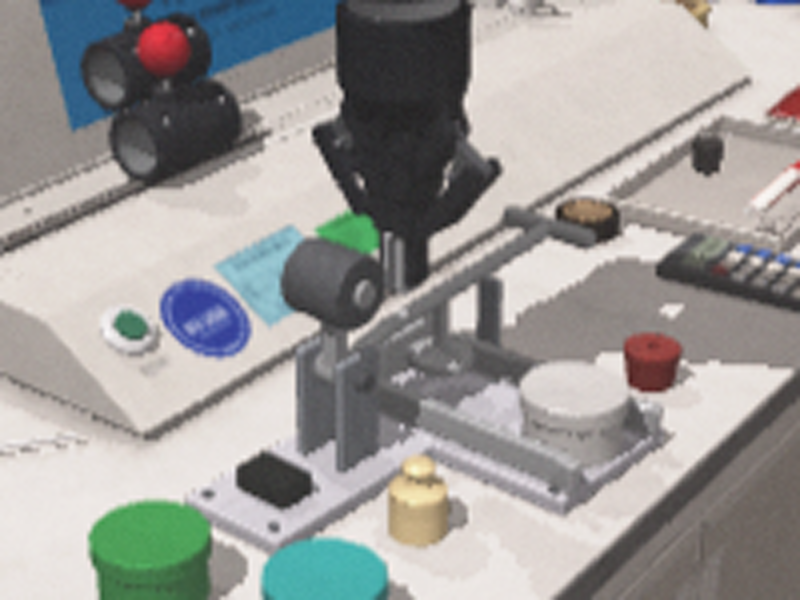

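>>> drive_tool --rows '[{"dp":[0.02,0.25,0],"spin":0},{"dp":[0.02,0.25,0],"spin":0},{"dp":[0.02,0.25,0],"spin":0},{"dp":[0.02,0.25,0],"spin":0},{"dp":[0.02,0.25,0],"spin":0},{"dp":[0.02,0.25,0],"spin":0}]'

```text
time_s: 2.88
tcp_pos: [0.5363, 0.0421, 0.1163]
ee_rot: [[0.003, 0.997, -0.083], [-0.001, -0.083, -0.997], [-1.0, 0.003, 0.001]]
ft_force: [1.1, -5.0, -3.7]
grip_width: 0.0003
```

```bash
python3 - <<'E'
from h import *
f=grab('scene','scene3'); a=f['frame'][120:270,240:440]; cv2.imwrite('pics/c3.png',cv2.resize(a,(800,600),interpolation=cv2.INTER_CUBIC)); s=env.observe(); print(s['tcp_pos'],s['ft_force'])
E
```

```text
[0.53621333 0.04330437 0.11609651] [0.11659303 1.61703585 0.47935393]
```

View pics/c3.png

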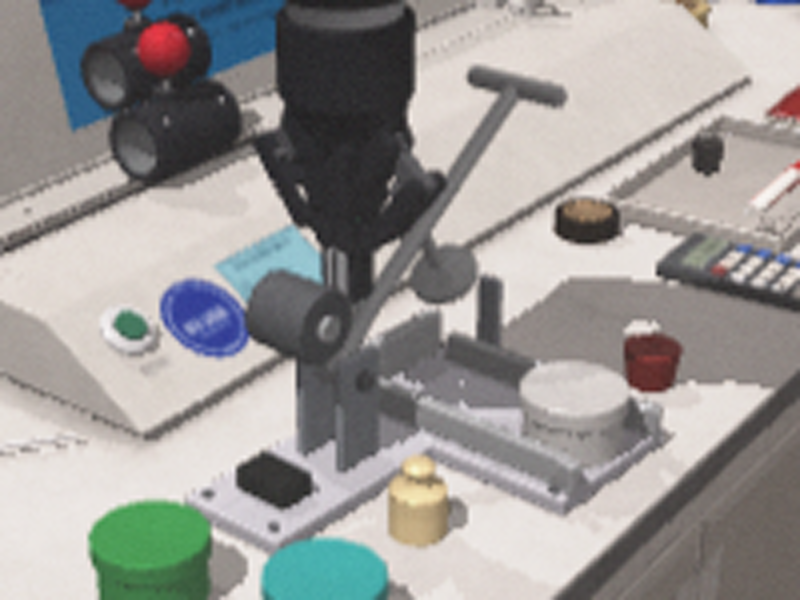

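>>> drive_tool --rows '[{"dp":[0.02,0.25,0],"spin":0},{"dp":[0.02,0.25,0],"spin":0},{"dp":[0.02,0.25,0],"spin":0},{"dp":[0.02,0.2,0],"spin":0}]'

```text
time_s: 3.27
tcp_pos: [0.5382, 0.0713, 0.1151]
ee_rot: [[0.001, 0.997, -0.083], [0.0, -0.083, -0.997], [-1.0, 0.001, -0.0]]
ft_force: [0.1, -0.3, 0.2]
grip_width: 0.0001
```

```bash
python3 - <<'E'
from h import *
f=grab('scene','scene4'); a=f['frame'][120:270,240:440]; cv2.imwrite('pics/c4.png',cv2.resize(a,(800,600),interpolation=cv2.INTER_CUBIC)); s=env.observe(); print(s['tcp_pos'],s['ft_force'])
E
```

```text
[0.53817536 0.07200341 0.11493989] [-0.10872863  0.864986   -0.56443383]
```

View pics/c4.png

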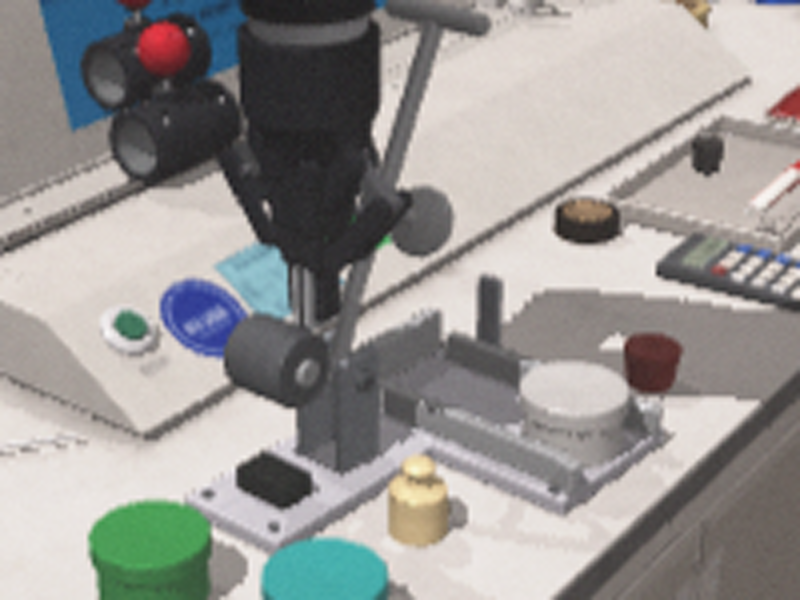

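>>> drive_tool --rows '[{"dp":[0.02,0.4,0],"spin":0},{"dp":[0.02,0.4,0],"spin":0},{"dp":[-1,0.3,0.2],"spin":0},{"dp":[-1,0.2,0.3],"spin":0},{"dp":[-1,0,0.3],"spin":0},{"dp":[-1,0,0.3],"spin":0},{"dp":[-1,0,0.3],"spin":0},{"dp":[-0.3,0,0.3],"spin":0}]'

```text
time_s: 3.98
tcp_pos: [0.3769, 0.11, 0.1655]
ee_rot: [[-0.001, 0.997, -0.082], [0.0, -0.082, -0.997], [-1.0, -0.001, 0.0]]
ft_force: [0.4, -0.5, -0.3]
grip_width: 0.0001
```

```bash
python3 - <<'E'
from h import *
f=grab('scene','scene5'); a=f['frame'][120:270,240:440]; cv2.imwrite('pics/c5.png',cv2.resize(a,(800,600),interpolation=cv2.INTER_CUBIC)); s=env.observe(); print(s['tcp_pos'],s['ft_force'])
E
```

```text
[0.37795442 0.11016497 0.16731457] [1.69880517 0.93375714 1.3826563 ]
```

View pics/c5.png

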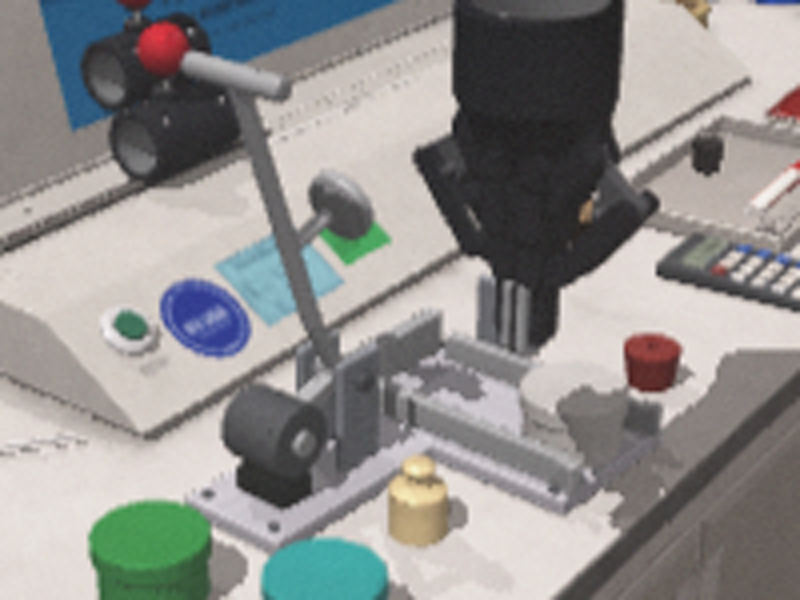

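>>> drive_tool --rows '[{"dp":[0,-0.42,0],"spin":1},{"dp":[0,-0.42,0],"spin":1},{"dp":[0,-0.42,0],"spin":1},{"dp":[0,-0.42,0],"spin":1},{"dp":[0,-0.42,0],"spin":1},{"dp":[0,-0.42,0],"spin":1},{"dp":[0,-0.42,0],"spin":1},{"dp":[0,-0.42,0],"spin":1},{"dp":[0,-0.42,0],"spin":1},{"dp":[0,-0.42,0],"spin":1},{"dp":[0,-0.42,0],"spin":1},{"dp":[0,-0.42,0],"spin":1}]'

```text
time_s: 5.03
tcp_pos: [0.3807, -0.0422, 0.1653]
ee_rot: [[0.0, 0.382, 0.924], [0.0, 0.924, -0.382], [-1.0, 0.0, 0.0]]
ft_force: [0.5, -0.4, -0.4]
grip_width: -0.0001
```

>>> drive_tool --rows '[{"dp":[0,0,0],"spin":1},{"dp":[0,0,0],"spin":1},{"dp":[0,0,0],"spin":1},{"dp":[0,0,0],"spin":0}]'

```text
time_s: 5.37
tcp_pos: [0.3807, -0.0417, 0.1653]
ee_rot: [[0.0, 0.078, 0.997], [0.0, 0.997, -0.078], [-1.0, 0.0, 0.0]]
ft_force: [0.2, -0.6, -0.6]
grip_width: -0.0004
```

```bash
python3 - <<'E'
from h import *
f=grab('scene','scene6'); a=f['frame'][120:270,240:440]; b=grab('wrist','wrist6')['frame']; cv2.imwrite('pics/c6.png',np.hstack([cv2.resize(a,(400,300)),cv2.copyMakeBorder(cv2.resize(b,(400,250)),0,50,0,0,0)])); s=env.observe(); print(s['tcp_pos'],s['ee_rot'])
E
```

```text
[ 0.38046414 -0.04168799  0.16521552] [[ 3.21789646e-05  8.64270749e-02  9.96258179e-01]
 [ 5.64136288e-05  9.96258178e-01 -8.64270766e-02]
 [-9.99999998e-01  5.89836730e-05  2.71828918e-05]]
```

View pics/c6.png

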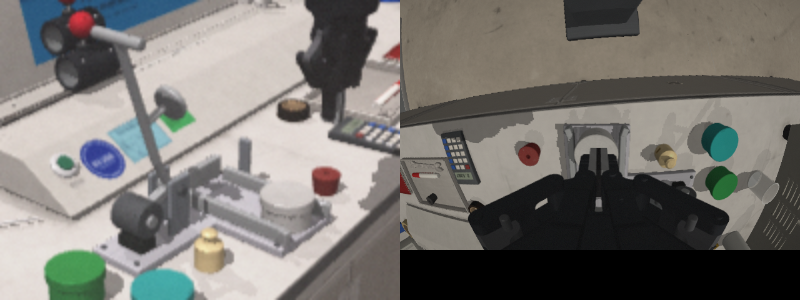

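View pics/wrist6.png

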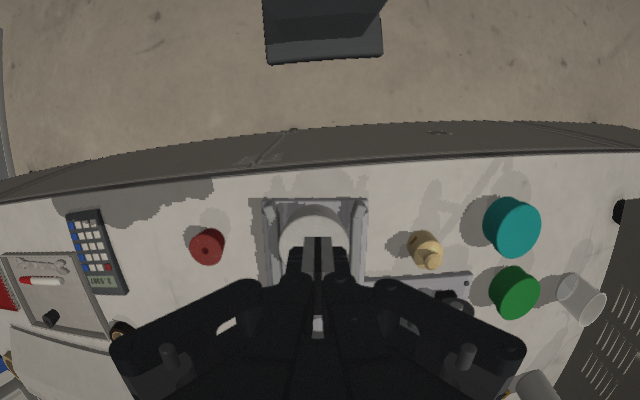

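>>> drive_tool --rows '[{"dp":[-0.2,0,-0.9],"spin":0},{"dp":[0,0,-1],"spin":0},{"dp":[0,0,-1],"spin":0},{"dp":[0,0,-1],"spin":0},{"dp":[0,0,-0.75],"spin":0},{"dp":[0,0,0],"spin":0},{"dp":[0,0,0],"spin":0}]'

```text
time_s: 6.05
tcp_pos: [0.3739, -0.0417, 0.0256]
ee_rot: [[-0.002, 0.085, 0.996], [0.0, 0.996, -0.085], [-1.0, 0.0, -0.002]]
ft_force: [-0.5, 0.8, 0.3]
grip_width: 0.0002
```

```bash
python3 - <<'E'
from h import *
f=grab('scene','scene7'); a=f['frame'][120:270,240:440]; cv2.imwrite('pics/c7.png',cv2.resize(a,(800,600),interpolation=cv2.INTER_CUBIC)); s=env.observe(); print(s['tcp_pos'],s['ft_force'])
E
```

```text
[ 0.37460353 -0.04189828  0.02656398] [ 0.17507574 -0.24472678 -0.02343856]
```

View pics/c7.png

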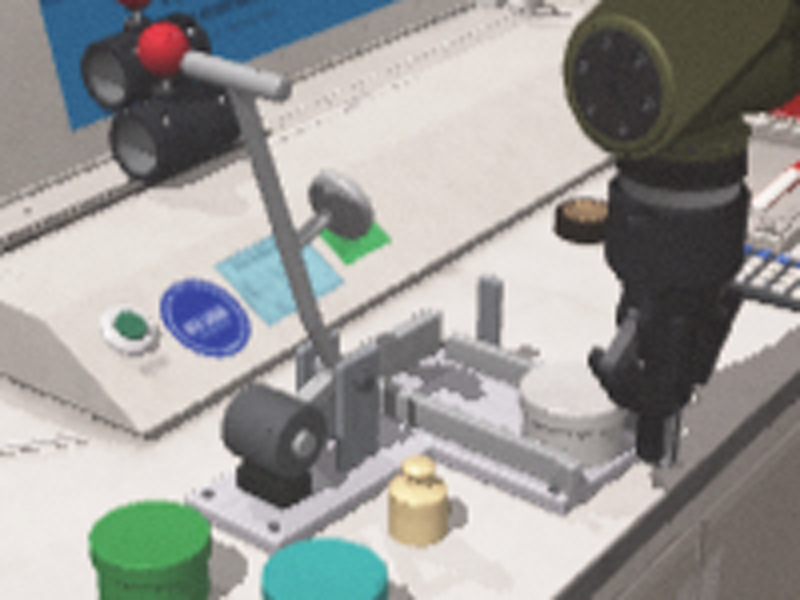

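>>> drive_tool --rows '[{"dp":[0.2,-0.016,0],"spin":0},{"dp":[0.2,-0.016,0],"spin":0},{"dp":[0.2,-0.016,0],"spin":0},{"dp":[0.2,-0.016,0],"spin":0},{"dp":[0.2,-0.016,0],"spin":0},{"dp":[0.2,-0.016,0],"spin":0},{"dp":[0.2,-0.016,0],"spin":0},{"dp":[0.2,-0.016,0],"spin":0},{"dp":[0.2,-0.016,0],"spin":0},{"dp":[0.2,-0.016,0],"spin":0},{"dp":[0.2,-0.016,0],"spin":0},{"dp":[0.2,-0.016,0],"spin":0}]'

```text
time_s: 7.1
tcp_pos: [0.4467, -0.0477, 0.0258]
ee_rot: [[-0.0, 0.083, 0.997], [0.0, 0.997, -0.083], [-1.0, 0.0, -0.0]]
ft_force: [-1.0, -0.6, -0.1]
grip_width: -0.0003
```

```bash
python3 - <<'E'
from h import *
f=grab('scene','scene8'); a=f['frame'][120:270,240:440]; cv2.imwrite('pics/c8.png',cv2.resize(a,(800,600),interpolation=cv2.INTER_CUBIC)); s=env.observe(); print(s['tcp_pos'],s['ft_force'])
E
```

```text
[ 0.44761143 -0.04786925  0.02591044] [-0.59806696 -0.25879871  0.09074595]
```

View pics/c8.png

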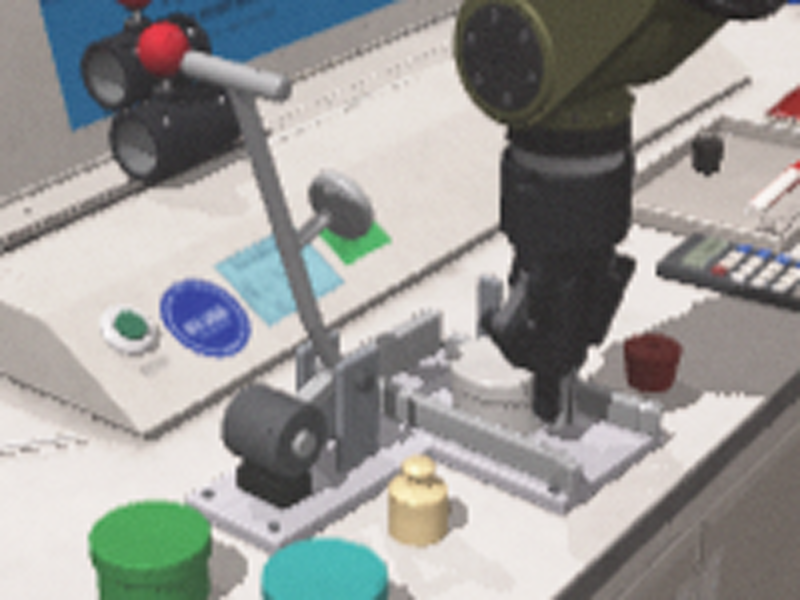

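>>> drive_tool --rows '[{"dp":[0.2,-0.016,0],"spin":0},{"dp":[0.2,-0.016,0],"spin":0},{"dp":[0.2,-0.016,0],"spin":0},{"dp":[0.2,-0.016,0],"spin":0},{"dp":[0.2,-0.016,0],"spin":0},{"dp":[0.1,-0.008,0],"spin":0},{"dp":[0.1,-0.008,0],"spin":0},{"dp":[0.1,-0.008,0],"spin":0}]'

```text
time_s: 7.82
tcp_pos: [0.4852, -0.0508, 0.0257]
ee_rot: [[-0.0, 0.083, 0.997], [0.0, 0.997, -0.083], [-1.0, -0.0, -0.0]]
ft_force: [-0.5, 0.2, 1.2]
grip_width: 0.0003
```

>>> drive_tool --rows '[{"dp":[0.08,-0.006,0],"spin":0},{"dp":[0.08,-0.006,0],"spin":0}]'

```text
time_s: 7.98
tcp_pos: [0.49, -0.0512, 0.0258]
ee_rot: [[-0.0, 0.083, 0.997], [0.0, 0.997, -0.083], [-1.0, 0.0, -0.0]]
ft_force: [-0.9, 0.1, -0.3]
grip_width: -0.0
```

>>> drive_tool --rows '[{"dp":[0.08,-0.006,0],"spin":0},{"dp":[0.08,-0.006,0],"spin":0}]'

```text
time_s: 8.15
tcp_pos: [0.4948, -0.0516, 0.0258]
ee_rot: [[-0.0, 0.083, 0.997], [-0.0, 0.997, -0.083], [-1.0, -0.0, -0.0]]
ft_force: [-0.6, -0.1, 0.2]
grip_width: -0.0003
```

>>> drive_tool --rows '[{"dp":[0.08,-0.006,0],"spin":0},{"dp":[0.08,-0.006,0],"spin":0}]'

```text
time_s: 8.32
tcp_pos: [0.4989, -0.0518, 0.0256]
ee_rot: [[-0.002, 0.083, 0.997], [0.0, 0.997, -0.083], [-1.0, 0.0, -0.002]]
ft_force: [-18.2, 1.7, 8.3]
grip_width: -0.0
```

```bash
python3 - <<'E'
from h import *
f=grab('scene','scene9'); a=f['frame'][120:270,240:440]; cv2.imwrite('pics/c9.png',cv2.resize(a,(800,600),interpolation=cv2.INTER_CUBIC)); s=env.observe(); print(s['tcp_pos'],s['ft_force'])
E
```

```text
[ 0.49860177 -0.05173434  0.0254418 ] [-10.28586384   1.27251023   7.28524973]
```

View pics/c9.png

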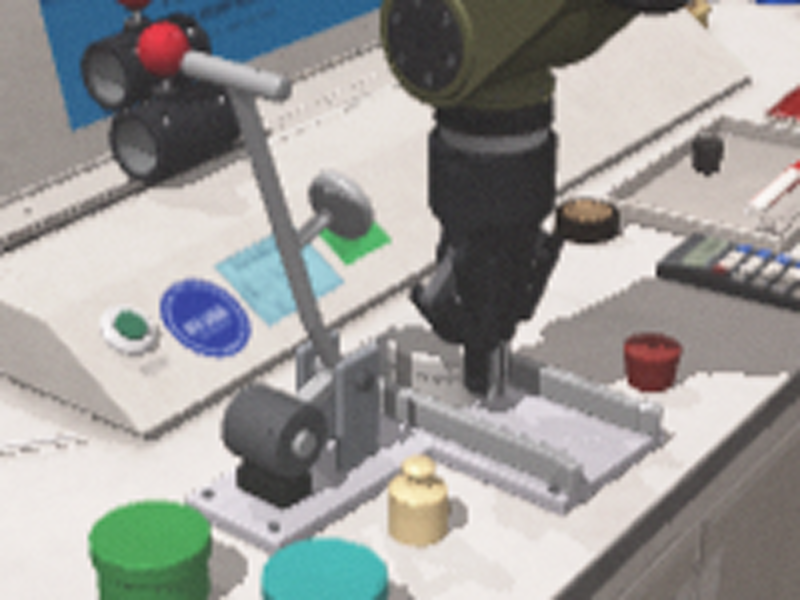

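>>> drive_tool --rows '[{"dp":[-0.1,0.008,0],"spin":0},{"dp":[-0.2,0.016,0],"spin":0},{"dp":[-0.6,0.05,0],"spin":0},{"dp":[-1,0.08,0],"spin":0},{"dp":[-1,0.08,0.2],"spin":0},{"dp":[-0.8,0,1],"spin":0},{"dp":[-0.5,-0.5,1],"spin":0},{"dp":[0,-0.9,1],"spin":0},{"dp":[0,-0.9,1],"spin":0},{"dp":[0,-0.9,1],"spin":0},{"dp":[0,-0.9,0.5],"spin":0},{"dp":[0,-0.9,0],"spin":0}]'

```text
time_s: 9.37
tcp_pos: [0.3741, -0.1968, 0.2005]
ee_rot: [[0.006, 0.083, 0.997], [-0.004, 0.997, -0.083], [-1.0, -0.003, 0.006]]
ft_force: [0.9, 0.1, -1.3]
grip_width: 0.0002
```

```bash
python3 - <<'E'
from h import *
f=grab('scene','scene10'); a=f['frame'][120:270,240:440]; cv2.imwrite('pics/c10.png',cv2.resize(a,(800,600),interpolation=cv2.INTER_CUBIC)); s=env.observe(); print(s['time_s'],s['tcp_pos'],s['ft_force'])
v,u=np.mgrid[:400,:640]; d=f['range_z']
P=np.stack([(u-f['cx'])/f['fx']*d,(v-f['cy'])/f['fy']*d,d],-1)@f['world_from_camera'][:3,:3].T+f['world_from_camera'][:3,3]
o=np.array([.501,-.052,0]); y=np.radians(-4.5)
R=np.array([[np.cos(y),np.sin(y),0],[-np.sin(y),np.cos(y),0],[0,0,1]]); p=(P-o)@R.T*1000
m=(d>0)&(abs(p[...,2]-52)<4)&(p[...,0]>-60)&(p[...,0]<100)&(abs(p[...,1])<42); q=p[m]
print(m.sum(),q.min(0),q.max(0),cv2.minEnclosingCircle(q[:,:2].astype(np.float32)),q[:,2].mean(), np.polyfit(q[:,0],q[:,2],1))
m=(d>0)&(abs(p[...,2]-41)<3)&(p[...,0]>50)&(p[...,0]<110)&(abs(p[...,1])<50); q=p[m]; print('stop top',m.sum(),np.percentile(q,[2,50,98],axis=0).round(1))
E
```

```text
9.4167 [ 0.37377527 -0.19968015  0.1986901 ] [-0.58978554  1.23171944 -1.64604661]
279 [  6.5247896  -34.44728782  48.02074852] [71.58421842 32.75204565 55.37334546] ((39.97007751464844, -1.745383858680725), 34.57914733886719) 52.5997881754758 [1.44505611e-02 5.20531511e+01]
stop top 26 [[ 53.4 -45.1  39.6]
 [ 79.4  14.8  43.2]
 [ 82.4  39.2  43.8]]
```

View pics/c10.png

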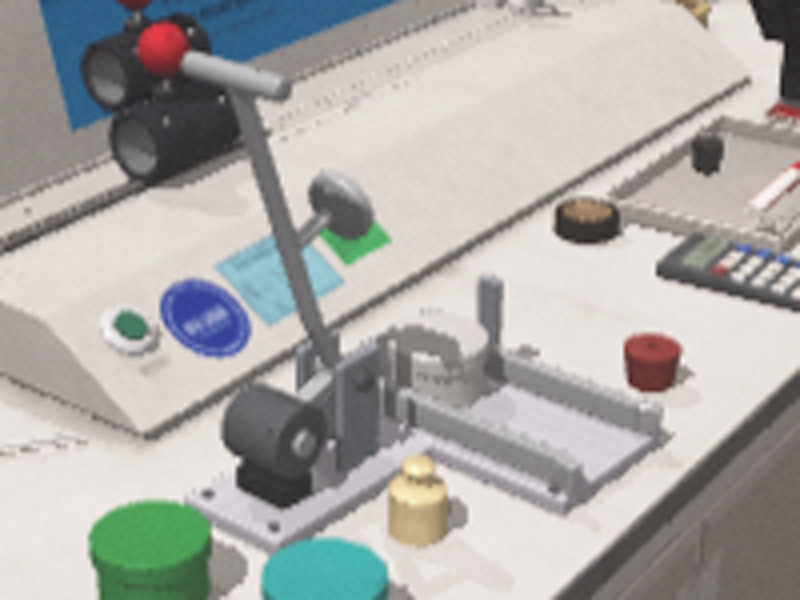

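```bash
python3 - <<'E'
from h import *
f=dict(np.load('scene10.npz')); v,u=np.mgrid[:400,:640]; d=f['range_z']
P=np.stack([(u-f['cx'])/f['fx']*d,(v-f['cy'])/f['fy']*d,d],-1)@f['world_from_camera'][:3,:3].T+f['world_from_camera'][:3,3]
o=np.array([.501,-.052,0]); y=np.radians(-4.5)
R=np.array([[np.cos(y),np.sin(y),0],[-np.sin(y),np.cos(y),0],[0,0,1]]); p=(P-o)@R.T*1000
m=(d>0)&(abs(p[...,2]-41)<5)&(p[...,0]>66)&(p[...,0]<110)&(abs(p[...,1])<50)
q=p[m]; print(np.round(q[np.argsort(q[:,0])],0).astype(int).tolist())
E
```

```text
[[70, 14, 39], [70, 18, 37], [72, 11, 40], [73, 10, 42], [73, 14, 43], [74, 13, 40], [74, 9, 44], [75, -46, 44], [75, 12, 36], [75, -42, 45], [76, 15, 43], [77, 10, 44], [77, 17, 44], [78, 32, 43], [79, 35, 44], [79, 27, 44], [79, 11, 43], [80, 18, 43], [80, 30, 45], [80, 38, 42], [80, -44, 42], [81, 5, 44], [81, -41, 44], [81, 41, 43], [81, 21, 41], [82, 20, 43], [82, 35, 43], [82, -1, 41], [83, 11, 42]]
```

>>> drive_tool --rows '[{"dp":[0.58,1,0],"spin":0},{"dp":[0.58,1,0],"spin":0},{"dp":[0.58,1,0],"spin":0},{"dp":[0.58,1,0],"spin":0},{"dp":[0.58,1,0],"spin":0},{"dp":[0,0,0],"spin":0},{"dp":[0,0,0],"spin":0}]'

```text
time_s: 10.0
tcp_pos: [0.4605, -0.0436, 0.1964]
ee_rot: [[-0.0, 0.08, 0.997], [0.0, 0.997, -0.08], [-1.0, 0.0, -0.0]]
ft_force: [-0.1, -0.4, 0.1]
grip_width: -0.0001
```

>>> drive_tool --rows '[{"dp":[0,-0.17,-0.9],"spin":0},{"dp":[0,0,-1],"spin":0},{"dp":[0,0,-1],"spin":0},{"dp":[0,0,-1],"spin":0},{"dp":[0,0,-1],"spin":0},{"dp":[0,0,-0.8],"spin":0},{"dp":[0,0,0],"spin":0},{"dp":[0.3,-0.024,0],"spin":0},{"dp":[0.3,-0.024,0],"spin":0},{"dp":[0.2,-0.016,0],"spin":0},{"dp":[0.2,-0.016,0],"spin":0}]'

```text
time_s: 10.92
tcp_pos: [0.4922, -0.0527, 0.0273]
ee_rot: [[0.003, 0.083, 0.997], [-0.001, 0.997, -0.083], [-1.0, -0.0, 0.003]]
ft_force: [0.0, -1.0, -0.4]
grip_width: 0.0
```

>>> drive_tool --rows '[{"dp":[0.05,-0.004,0],"spin":0},{"dp":[0.05,-0.004,0],"spin":0}]'

```text
time_s: 11.08
tcp_pos: [0.494, -0.0527, 0.0263]
ee_rot: [[0.001, 0.083, 0.997], [-0.0, 0.997, -0.083], [-1.0, -0.0, 0.001]]
ft_force: [0.1, 0.2, 0.8]
grip_width: -0.0004
```

>>> drive_tool --rows '[{"dp":[0.05,-0.004,0],"spin":0},{"dp":[0.05,-0.004,0],"spin":0}]'

```text
time_s: 11.25
tcp_pos: [0.4965, -0.0528, 0.0259]
ee_rot: [[-0.0, 0.083, 0.997], [0.0, 0.997, -0.083], [-1.0, -0.0, -0.0]]
ft_force: [0.4, 0.8, -0.9]
grip_width: 0.0002
```

>>> drive_tool --rows '[{"dp":[0.03,0,0],"spin":0},{"dp":[0,0,0],"spin":0}]'

```text
time_s: 11.42
tcp_pos: [0.4974, -0.0528, 0.0258]
ee_rot: [[0.0, 0.083, 0.997], [-0.0, 0.997, -0.083], [-1.0, -0.0, 0.0]]
ft_force: [0.6, -0.4, 0.7]
grip_width: -0.0002
```

>>> drive_tool --rows '[{"dp":[0.03,0,0],"spin":0},{"dp":[0,0,0],"spin":0}]'

```text
time_s: 11.58
tcp_pos: [0.4981, -0.0528, 0.0257]
ee_rot: [[-0.001, 0.083, 0.997], [0.0, 0.997, -0.083], [-1.0, 0.0, -0.001]]
ft_force: [-1.4, -0.3, 0.8]
grip_width: -0.0002
```

>>> drive_tool --rows '[{"dp":[0.03,0,0],"spin":0},{"dp":[0,0,0],"spin":0}]'

```text
time_s: 11.75
tcp_pos: [0.4984, -0.0527, 0.0256]
ee_rot: [[-0.002, 0.083, 0.997], [0.0, 0.997, -0.083], [-1.0, 0.0, -0.002]]
ft_force: [-7.0, 0.8, 4.6]
grip_width: 0.0003
```

>>> drive_tool --rows '[{"dp":[-0.04,0.003,0],"spin":0},{"dp":[-0.06,0.005,0],"spin":0},{"dp":[-0.3,0.02,0],"spin":0},{"dp":[-1,0.08,0],"spin":0},{"dp":[-1,0.08,0.2],"spin":0},{"dp":[-0.8,0,1],"spin":0},{"dp":[-0.5,0,1],"spin":0},{"dp":[0,-0.9,1],"spin":0},{"dp":[0,-0.9,1],"spin":0},{"dp":[0,-0.9,1],"spin":0},{"dp":[0,-0.9,0.5],"spin":0},{"dp":[0,-0.5,0],"spin":0}]'

```text
time_s: 12.75
tcp_pos: [0.3892, -0.173, 0.2005]
ee_rot: [[0.006, 0.084, 0.996], [-0.004, 0.996, -0.084], [-1.0, -0.003, 0.006]]
ft_force: [0.2, 0.8, -0.1]
grip_width: -0.0002
```

>>> drive_tool --rows '[{"dp":[0,0,0],"spin":0},{"dp":[0,0,0],"spin":0},{"dp":[0,0,0],"spin":0},{"dp":[0,0,0],"spin":0},{"dp":[0,0,0],"spin":0},{"dp":[0,0,0],"spin":0}]'

```text
time_s: 13.25
tcp_pos: [0.3882, -0.1696, 0.1966]
ee_rot: [[-0.0, 0.082, 0.997], [0.0, 0.997, -0.082], [-1.0, 0.0, -0.0]]
ft_force: [0.3, -0.3, 0.5]
grip_width: 0.0003
```

```bash
python3 - <<'E'
from h import *
f=grab('scene','scene11'); a=f['frame'][120:270,240:440]; cv2.imwrite('pics/c11.png',cv2.resize(a,(800,600),interpolation=cv2.INTER_CUBIC)); s=env.observe(); print(s['time_s'],s['tcp_pos'],s['ft_force'])
E
```

```text
13.3 [ 0.38823107 -0.16977988  0.1966861 ] [ 0.08344547  0.12617134 -0.4073477 ]
```

View pics/c11.png

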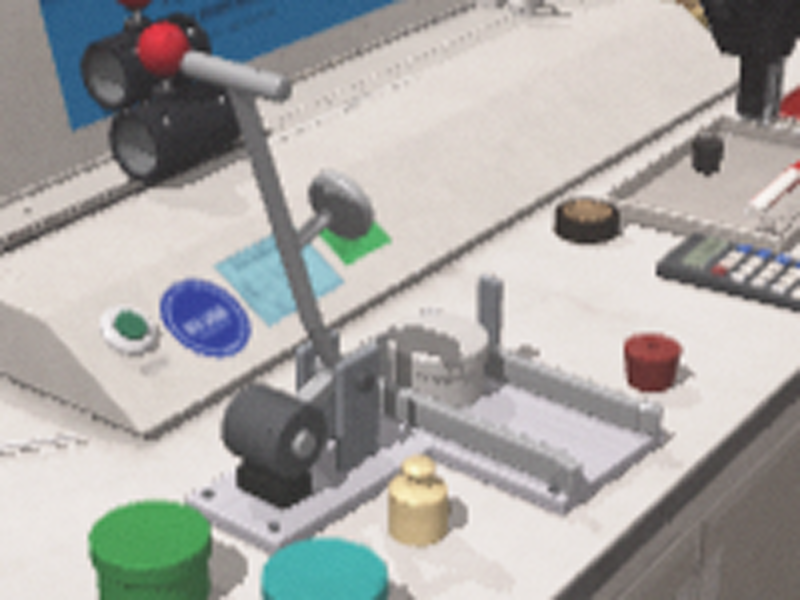

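The arm rests on its raised stop, the tin is at the back stop, and the bystanders haven't moved. Handing in.

```bash
python3 -c "
from rig import env
print(env.close_job())"
```

```text
the job is handed in; nothing more can be done
None
```

The press arm is up on its raised stop by itself, the tin is home against the back stop, and the job was handed in at about 13 s.

- **Arm:** The tool can only point down, so I couldn't get under the handle. I pushed the counterweight towards the hinge side with the shut fingers instead. Past the balance point the arm swung over on its own, and every later picture shows it still raised.
- **Tin:** I pushed it along the channel at about half its height until the force rose to 18 N at TCP x ≈ 0.499 m. A second, gentle push met firm resistance (7 N) at 0.498 m, so it had stayed home.
- **Last checks:** The lid is level at 52.6 mm above the bench. The weight, stopper, tape roll, calculator and look-alike tins look unmoved in the last picture. I did not check the beaker and thermometer closely; the tool stayed well clear of where I worked. The robot is touching nothing.
- **Disagreement:** The depth picture puts the tin's centre at press x ≈ 40 mm, while the visible stop edge suggests 41–42 mm. That is within the measuring error, and I relied on the contact force.

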